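# Close the damp box over the untrimmed bowl

## Task

The wide, low bowl in the two-bay damp box is still to be trimmed and must stay damp; the tall cup goes on drying. With the fingertips, push the sliding cover of the bowl's bay fully shut, and then push the peg of the turn catch round until the catch lies square across the end of that cover. Push only, with the peg never taken between the fingers; leave the other cover as it is, and do not lift or shift the pots or the other things on the bench.

Things in the scene. Friction and masses are not known exactly. Their poses are not given: they have to be found in the camera images.
- box: fixed wooden box, 280 (x) x 209 (y) mm, walls 110 mm high. Origin on the bench, on the mid line of its 34 mm wide centre beam; y runs along the beam to the end where the covers slide out and the catch sits. Bays 106 mm wide: near at x = -73 mm, far at x = +73 mm. Beam ends at y = +97 mm, as does the end wall below the covers; a tongue under the catch (34 mm wide, top 90 mm) runs on to y = +133 mm
- cover_near (a joint): plywood cover of the near bay, 108 wide, 190 long, 18 mm thick, 91 to 109 mm above the bench. Value (m): 0 = fully shut at a rigid stop, its end face at the box's y = +107 mm; grows as it slides out along the box's +y. Starts 0.08 to 0.125; stays where left; about 2 N slides it. Push its outer end face; free air outside and below it, and shut it stands 10 mm beyond the end wall
- cover_far (a joint): the same cover of the far bay, same meaning of its value
- near_end (a point): middle of the outer end face of the near cover (moves with it), 100 mm above the bench; axes as the box's
- far_end (a point): middle of the outer end face of the far cover, likewise
- catch (a joint): turn catch: dark wooden bar 12 mm wide, 62 mm long, level with the covers, turning about an upright pivot at the end of the centre beam. Value (rad): 0 = straight out along the box's +y; + turns towards the near bay (stop at +1.57: square across the near cover's end), - towards the far bay (stop at -1.57). Starts within 0.15 of 0, stays where left; about 1 N at the peg turns it
- peg (a point): middle of the exposed part of the catch's upright round peg, 16 mm in diameter, 52 mm from the pivot; this point is 133 mm above the bench, the peg's top 153 mm; beside it the covers' tops are at 109 mm
- pivot (a point): pivot axis of the catch, on the box's mid line at y = +115 mm, 90 mm above the bench; axes as the box's
- bowl_center (a point): centre (half-way up) of the wide low clay bowl, 88 mm across, 48 mm high, standing in one of the two bays (either) near the end away from the catch
- cup_center (a point): centre (half-way up) of the tall narrow cup of the same clay, 54 mm across, 82 mm high, standing in the other bay
- vase: clay vase with narrow neck, 92 mm across, 135 mm high, on the bench; origin under its foot
- tool: loop trimming tool, wooden handle 16 mm thick, 180 mm long along its x, lying on the bench
- jar: closed white jar, 60 mm across, 85 mm high, on the bench; origin under its foot
Not all that is in view belongs to the job. What is shaped like the part that bears bowl_center but pink or yellow is not meant.

How it is judged:
On the way, in this order (a step that is already met when the one before it is completed fails the run):
1. the cover of the bowl's bay is fully shut (((x of bowl_center in the frame of box below 0 m and value of joint cover_near below 0.005 m) or (not (x of bowl_center in the frame of box below 0 m) and value of joint cover_far below 0.005 m))), for 0.2 s.
2. the catch is turned square across the end of that cover (((x of bowl_center in the frame of box below 0 m and value of joint catch above 1.42 rad) or (not (x of bowl_center in the frame of box below 0 m) and value of joint catch below -1.42 rad))), for 0.2 s.
At the end, for the whole second after the job is handed in: The cover over the bowl is shut to within 5 mm, the catch is turned to within 0.15 rad (about 9 degrees) of square across its end and at rest, the other cover is within 12 mm of where it was, the pots are within 12 mm and the vase, tool and jar within 20 mm of where they were (((x of bowl_center in the frame of box below 0 m and value of joint cover_near below 0.005 m) or (not (x of bowl_center in the frame of box below 0 m) and value of joint cover_far below 0.005 m)) and ((x of bowl_center in the frame of box below 0 m and value of joint catch above 1.42 rad) or (not (x of bowl_center in the frame of box below 0 m) and value of joint catch below -1.42 rad)) and ((x of bowl_center in the frame of box below 0 m and distance of far_end from where it was at the start of the episode below 0.012 m) or (not (x of bowl_center in the frame of box below 0 m) and distance of near_end from where it was at the start of the episode below 0.012 m)) and velocity of joint catch between -0.05 and 0.05 rad/s and distance of each of bowl_center, cup_center from where it was at the start of the episode below 0.012 m and distance of each of vase, tool, jar from where it was at the start of the episode below 0.02 m); the robot touches nothing.
It fails at once if the cover of the cup's bay is shifted by more than 12 mm (not ((x of bowl_center in the frame of box below 0 m and distance of far_end from where it was at the start of the episode below 0.012 m) or (not (x of bowl_center in the frame of box below 0 m) and distance of near_end from where it was at the start of the episode below 0.012 m))).
It fails at once if the peg is taken between the fingers (horizontal distance between the grasp point and peg below 0.012 m and z of the grasp point in the frame of peg below 0.035 m and contact force between the fingers and anything else above 0.5 N).
It fails at once if a pot in the box is lifted or shifted by more than 12 mm (distance of any of bowl_center, cup_center from where it was at the start of the episode above 0.012 m).
It fails at once if the vase, the tool or the jar is lifted or shifted by more than 20 mm (distance of any of vase, tool, jar from where it was at the start of the episode above 0.02 m).
It also fails if it takes over 50 s, if anything falls off the work surface, if the arm or the gripper's body presses on something with over 40 N, if the wrist force passes 120 N, or if a joint passes its speed limit or range.

## Robot

A 7-joint arm with a two-finger parallel gripper is mounted at the origin on the work surface. World frame = base frame: x ahead of the robot, y to its left, z up, the work surface at z = 0. Lengths are in m, angles in rad, forces in N, time in s.
With the tool pointing down it reaches from about 0.4 to 0.9 m from the base axis. Payload 5.6 kg.
Tool frame: the origin (TCP) lies at the very end of the fingers, on their centre line; the grasp point (between the pads) lies 19 mm behind it; x points along the fingers, z is the direction in which the jaws open and shut, and the axes are right-handed (so a half turn about x gives the same grasp; the last joint's range is limited). The gripper opens to 92 mm and grips with 3 to 60 N. Pads are 20 mm wide; open, the fingers measure 128 mm over their backs; the gripper's body (75 mm by 189 mm) begins 69 mm behind the grasp point.
Start: joints at [-1.238, 0.468, -0.012, 1.603, 0.006, 1.071, -0.056], TCP at [0.239, 0.605, 0.215] pointing down, gripper open.
Joint ranges: [-2.53, 2.53], [-0.31, 2.02], [-1.57, 1.55], [0.28, 2.44], [-1.29, 4.43], [0.15, 1.84], [-2.92, 2.92]. Speed limits (rad/s): [2.57, 2.57, 3.14, 3.14, 3.14, 3.14, 3.14].

## Interface

Orientations are given as a rotation vector (axis times angle).
In Python, from station import ctrl, viewer, workorder gives the robot as it stands.
- The arm moves only by the tool step_arm, never from a script. Its argument "steps" is a list that holds one entry, the list of rows, each a list of 7 numbers: the closure, from -1 (fully open) to 1 (shut), so that 0 is half open, then the shift along the tool's x, y, z in m, then the turn, a rotation vector about the tool's x, y, z in rad. A call has exactly 10 rows; each row shifts and turns the commanded pose from where the row before left it, along the tool's axes as they then stand; what a row does not reach is not made up. A row lasts 1/12 s, in which the tool goes at most 41.7 mm and 7.16 degrees, less where a joint would pass 70% of its speed; a pose out of reach is approached as far as the arm can. A call with a gripper value outside its range is refused whole. The fingers move at their own pace and stop on an object; "grip_force" is the grip in N (left out, the last holds). Time passes only in rows, so rows that do not move let the fingers close, or fill a call up. It gives the time, the measured TCP pose, the force and the opening at its end, in the units of the state.
- ctrl.get_obs(): the state, without advancing time (a new reading comes with each control period).
- viewer.camera(name): name is "side" or "top"; returns the picture (384x512x3 uint8, red, green, blue); there is no depth.
- viewer.camera_params(name): a dict with "intrinsics" (3x3 intrinsics, pixels), "rvec" (rotation vector, rad) and "tvec" (3), from world to camera coordinates, as OpenCV has them. Camera axes: x right, y down, z forward; pixel columns grow to the right and rows downward; lengths in m; the calibration is good to about 2 mm. A picture is of the moment at which its call begins. camera_params takes no time and is no camera call.
- workorder.finish_job(): hands the job in, once; it reports no verdict.
The state is a dict: "t": time; "joints": joint angles; "joint_velocities": joint speeds; "joint_efforts": joint torques, N m; "position": TCP position; "ee_rot": TCP orientation; "force": force on the tool from outside, world axes, zero at the start; "torque": the same for the moment, N m; "gripper_width": finger opening in m.
Only numpy, scipy, OpenCV 4.12 (cv2) and the standard library are available. Lean on these libraries where they do the work, as an engineer would, in place of code of your own. Each camera call takes 0.05 s, during which the arm holds its last target. There are 200 camera calls.

## Working session

There is one attempt and no reset: what is moved stays moved. The work goes in short steps, Python scripts to look and compute and a tool call to move; the robot and the scene stay as the last step left them, time stands still between calls to the robot, and variables do not carry over. Pictures are saved under pics/ and viewed, about 8 in all and at most 12, crops included, and the job is handed in when it is done.

Besides the shell and the picture viewer there is one more tool, called after "Emit:" as name(argument=value, ...) on one line, values as JSON. step_arm: Moves the arm, as the interface text tells. Its arguments: {"type":"object","properties":{"steps":{"type":"array"},"grip_force":{"type":"number"}},"required":["steps"]}

```bash
mkdir -p pics; cat > h.py <<'E'
import numpy as np, cv2
from station import ctrl, viewer, workorder
def cam(n):
    p=viewer.camera_params(n); return np.array(p["intrinsics"],float),np.array(p["rvec"],float),np.array(p["tvec"],float)
def proj(n,P):
    K,r,t=cam(n); return cv2.projectPoints(np.atleast_2d(np.array(P,float)),r,t,K,None)[0][:,0]
def ray(n,uv,z):
    K,r,t=cam(n); R=cv2.Rodrigues(r)[0]; c=-R.T@t
    d=R.T@np.linalg.inv(K)@np.array([uv[0],uv[1],1.]); return c+d*(z-c[2])/d[2]
def save(n,f,s=1.5,crop=None):
    im=viewer.camera(n)[:,:,::-1]
    if crop: im=im[crop[1]:crop[3],crop[0]:crop[2]]
    cv2.imwrite("pics/"+f,cv2.resize(im,None,fx=s,fy=s,interpolation=cv2.INTER_CUBIC))
E
python3 - <<'E'
from h import *
save("top","t0.png");save("side","s0.png")
for n in("top","side"):
    K,r,t=cam(n);R=cv2.Rodrigues(r)[0];print(n,K[0,0],-R.T@t,R[2])
o=ctrl.get_obs();print(o["position"],o["ee_rot"],o["t"],o["force"])
E
```

```text
top 463.9104387861509 [0.32562336 0.00249853 1.26561501] [ 0.16200685 -0.00782324 -0.98675862]
side 347.8990389392546 [ 0.38801099 -0.81520808  0.68478427] [ 0.12252041  0.80954769 -0.57412654]
[0.23841962 0.60414028 0.21373832] [-0.92907732  1.3651077   0.92743727] 0.1 [ 0.89245551 -0.60939702 -0.15983922]
```

View pics/t0.png

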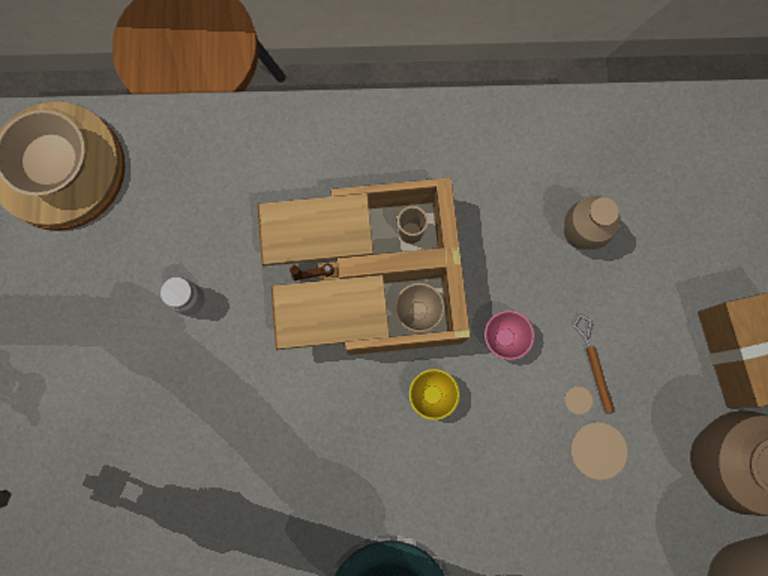

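View pics/s0.png

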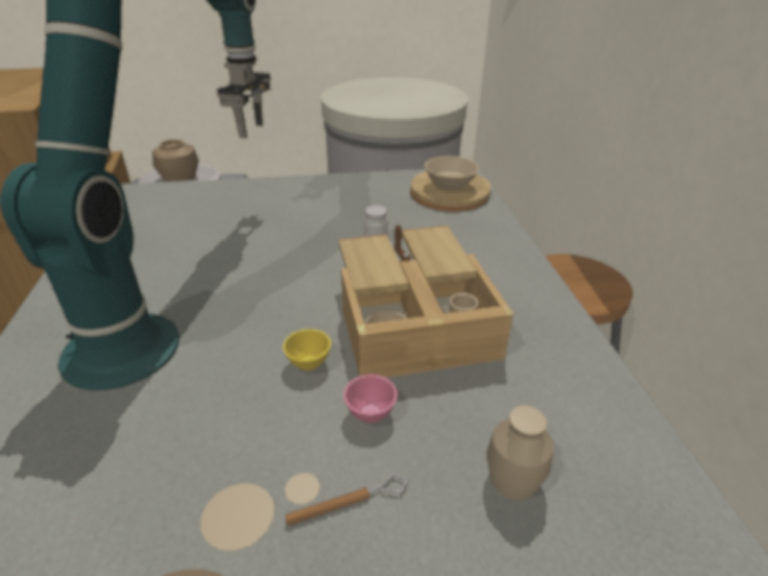

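The top picture shows the brown bowl at (420,307) in the lower bay, with the robot at the bottom, so this is the near bay. The cup is at (411,222) in the far bay. The near cover's outer end runs (272,286)-(276,349), and the peg is at about (296,272). Next I fit the box pose and check it with an overlay.

```bash
cat > fit.py <<'E'
from h import *
from scipy.optimize import least_squares
# box frame pts: corners of rim (z .11) at back end, near cover edges
px=lambda u,v:np.array([u,v])/1.5
def W(p,q):
    c,s=np.cos(p[2]),np.sin(p[2]);q=np.atleast_2d(q)
    return np.c_[p[0]+c*q[:,0]-s*q[:,1],p[1]+s*q[:,0]+c*q[:,1],q[:,2]]
def model(p):
    return [[.140,-.112,.11],[-.140,-.112,.11],[-.019,.107+p[3],.109],[-.127,.107+p[3],.109],[-.019,-.083+p[3],.109],[-.127,-.083+p[3],.109],
     [.019,.107+p[4],.109],[.127,.107+p[4],.109],[.127,-.083+p[4],.109]]
obs=np.array([px(450,179),px(469,337),px(272,286),px(276,349),px(383,277),px(387,340),px(263,265),px(258,204),px(367,194)])
f=lambda p:(proj("top",W(p,model(p)))-obs).ravel()
r=least_squares(f,[.45,.1,.07,.1,.1],loss="soft_l1")
if __name__=="__main__":
    p=r.x;print(p.round(4));print(r.fun.reshape(-1,2).round(1))
    pt=ray("top",px(296,272),.153);d=pt[:2]-W(p,[[0,.115,0]])[0,:2];c,s=np.cos(p[2]),np.sin(p[2])
    print("peg",pt,"box",c*d[0]+s*d[1],-s*d[0]+c*d[1],"pivot",W(p,[[0,.115,.1]]),"near_end",W(p,[[-.073,.107+p[3],.1]]))
    im=cv2.resize(viewer.camera("top")[110:240,160:330,::-1],None,fx=4.5,fy=4.5,interpolation=cv2.INTER_CUBIC)
    q=np.vstack([proj("top",W(p,model(p))),proj("top",W(p,[[0,.115,.1],[0,.167,.153],[0,.167,.109],[0,0,.11]]))])
    for a in q: cv2.circle(im,tuple(int(v) for v in (a-[160,110])*4.5),3,(255,0,0),-1)
    cv2.imwrite("pics/o1.png",im)
E
python3 fit.py
```

```text
[ 0.574  -0.0258  0.0697  0.1033  0.1154]
[[ 0.1 -0.2]
 [-0.   1.4]
 [-0.7  0.2]
 [-0.3  0.6]
 [-0.  -0.9]
 [ 1.5 -0.7]
 [-0.5  0. ]
 [-0.  -0.1]
 [ 0.6 -0.2]]
peg [0.55489742 0.13502809 0.153     ] box -0.007911316764719928 0.04676029390948212 pivot [[0.5660439  0.08893177 0.1       ]] near_end [[0.48658843 0.17891936 0.1       ]]
```

View pics/o1.png

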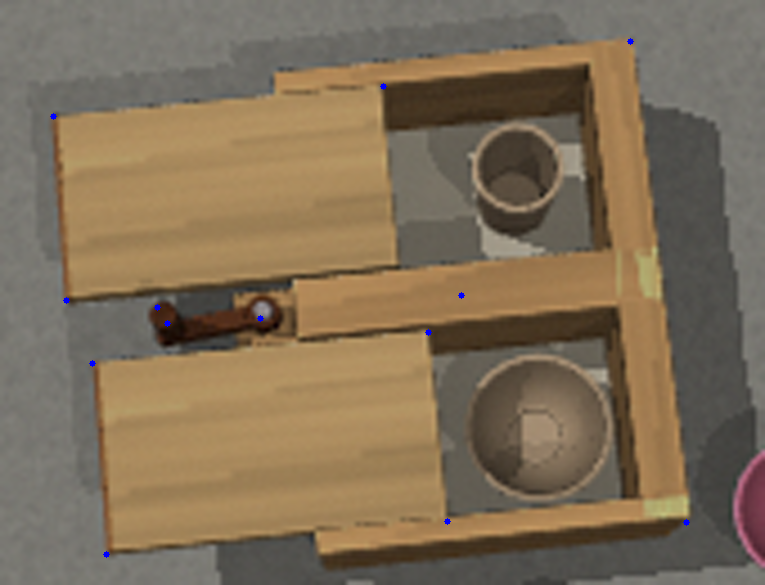

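The overlay dots land on the corners to about 2 mm, and the peg radius measures 47 mm against 52 mm given. The bowl is in the near bay. Both covers are about 0.10 to 0.115 out, and the catch leans slightly to the near side. I now compute the moves.

```bash
cat > mv.py <<'E'
from fit import *
from scipy.spatial.transform import Rotation as Ro
p=r.x; B=lambda x,y,z:W(p,[[x,y,z]])[0]
def box(P):
    c,s=np.cos(p[2]),np.sin(p[2]);d=np.array(P)-[p[0],p[1],0];return np.array([c*d[0]+s*d[1],-s*d[0]+c*d[1],d[2]])
def show(*targets):
    o=ctrl.get_obs();R=Ro.from_rotvec(o["ee_rot"]).as_matrix();P=np.array(o["position"])
    print("t",o["t"],"tcp",P.round(4),"box",box(P).round(4),"F",np.round(o["force"],1),"w",o["gripper_width"])
    print("axes (cols)",R.round(3).tolist(),"jaw yaw deg",np.degrees(np.arctan2(R[1,2],R[0,2])).round(1))
    for t in targets:
        T=B(*t);print(t,"world",T.round(4),"tool delta",(R.T@(T-P)).round(4));P=T
E
python3 - <<'E'
from mv import *
print("jar",ray("top",px(178,291),.085),box(ray("top",px(178,291),.085)))
show((-.073,.25,.2),(-.073,.25,.085))
print("boxyaw",np.degrees(p[2]))
E
```

```text
jar [0.54091816 0.34619869 0.085     ] [-0.00715997  0.37339176  0.085     ]
t 0.15 tcp [0.2385 0.6042 0.2139] box [-0.2909  0.6518  0.2139] F [ 0.9 -0.8  0.9] w 0.09189069574033679
axes (cols) [[-0.0, -0.93, 0.367], [-0.001, 0.367, 0.93], [-1.0, -0.0, -0.001]] jaw yaw deg 68.5
(-0.073, 0.25, 0.2) world [0.4838 0.2185 0.2   ] tool delta [ 0.0143 -0.3698 -0.2687]
(-0.073, 0.25, 0.085) world [0.4838 0.2185 0.085 ] tool delta [0.115  0.     0.0002]
boxyaw 3.990805324388583
```

Emit:
step_arm(steps=[[[1,0,0,0,0.1126,0,0],[1,0,0,0,0.1126,0,0],[1,0,0,0,0.1126,0,0],[1,0,0,0,0.1126,0,0],[1,0,0,0,0.1126,0,0],[1,0,0,0,0.1126,0,0],[1,0,0,0,0.1126,0,0],[1,0,0,0,0.1126,0,0],[1,0,0,0,0.1126,0,0],[1,0,0,0,0.1126,0,0]]], grip_force=10)

```text
t: 0.98
position: [0.2385, 0.6044, 0.2142]
ee_rot: [-0.05, 1.57, 0.049]
force: [1.0, 0.2, -0.1]
gripper_width: 0.027
```

```bash
python3 -c "
from mv import *
show((-.073,.27,.2),(-.073,.25,.085))"
```

```text
t 0.9833 tcp [0.2385 0.6044 0.2142] box [-0.2909  0.652   0.2142] F [ 1.   0.2 -0.1] w 0.02704941752238497
axes (cols) [[-0.0, -0.063, 0.998], [-0.001, 0.998, 0.063], [-1.0, -0.001, -0.0]] jaw yaw deg 3.6
(-0.073, 0.27, 0.2) world [0.4824 0.2385 0.2   ] tool delta [ 0.0144 -0.3806  0.2203]
(-0.073, 0.25, 0.085) world [0.4838 0.2185 0.085 ] tool delta [ 0.115  -0.0199  0.0002]
```

Emit:
step_arm(steps=[[[1,0,-0.032,0.018,0,0,0],[1,0,-0.032,0.018,0,0,0],[1,0,-0.032,0.018,0,0,0],[1,0,-0.032,0.018,0,0,0],[1,0,-0.032,0.018,0,0,0],[1,0,-0.032,0.018,0,0,0],[1,0,-0.032,0.018,0,0,0],[1,0,-0.032,0.018,0,0,0],[1,0,-0.032,0.018,0,0,0],[1,0,-0.032,0.018,0,0,0]]])

```text
t: 1.82
position: [0.4407, 0.2961, 0.2146]
ee_rot: [-0.054, 1.57, 0.054]
force: [0.3, 0.5, 0.8]
gripper_width: 0.0006
```

Emit:
step_arm(steps=[[[1,0,-0.015,0.01,0,0,0],[1,0,-0.015,0.01,0,0,0],[1,0,-0.015,0.01,0,0,0],[1,0,-0.015,0.01,0,0,0],[1,0.021,0,0,0,0,0],[1,0.021,0,0,0,0,0],[1,0.021,0,0,0,0,0],[1,0.021,0,0,0,0,0],[1,0.021,0,0,0,0,0],[1,0.021,0,0,0,0,0]]])

```text
t: 2.65
position: [0.4841, 0.2406, 0.0875]
ee_rot: [-0.054, 1.57, 0.054]
force: [-0.6, -0.2, -0.1]
gripper_width: 0.0003
```

```bash
python3 -c "
from mv import *
show((-.073,.25,.087),(-.073,.118,.087))
save('top','t2.png')"
```

```text
t 2.65 tcp [0.4841 0.2406 0.0875] box [-0.0712  0.2721  0.0875] F [-0.6 -0.2 -0.1] w 0.0003438784165212916
axes (cols) [[-0.0, -0.069, 0.998], [-0.0, 0.998, 0.069], [-1.0, -0.0, -0.0]] jaw yaw deg 4.0
(-0.073, 0.25, 0.087) world [0.4838 0.2185 0.087 ] tool delta [ 0.0005 -0.0221 -0.0018]
(-0.073, 0.118, 0.087) world [0.493  0.0868 0.087 ] tool delta [ 0.00e+00 -1.32e-01  1.00e-04]
```

View pics/t2.png

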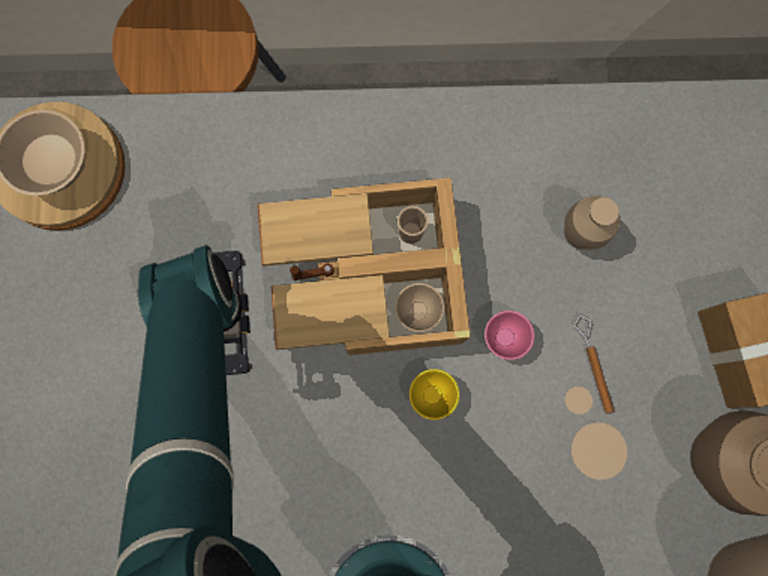

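The arm is in line with the near cover's end, about 60 mm off it, and the body clears the peg top by about 22 mm. Now I push the cover in.

Emit:
step_arm(steps=[[[1,0,-0.014,0,0,0,0],[1,0,-0.014,0,0,0,0],[1,0,-0.014,0,0,0,0],[1,0,-0.014,0,0,0,0],[1,0,-0.014,0,0,0,0],[1,0,-0.014,0,0,0,0],[1,0,-0.014,0,0,0,0],[1,0,-0.014,0,0,0,0],[1,0,-0.014,0,0,0,0],[1,0,-0.014,0,0,0,0]]])

```text
t: 3.53
position: [0.4952, 0.0999, 0.0905]
ee_rot: [-0.052, 1.566, 0.055]
force: [1.6, 3.8, -1.2]
gripper_width: 0.0002
```

Emit:
step_arm(steps=[[[1,0,-0.002,0,0,0,0],[1,0,-0.002,0,0,0,0],[1,0,-0.002,0,0,0,0],[1,0,-0.002,0,0,0,0],[1,0,-0.001,0,0,0,0],[1,0,-0.001,0,0,0,0],[1,0,-0.001,0,0,0,0],[1,0,-0.001,0,0,0,0],[1,0,0,0,0,0,0],[1,0,0,0,0,0,0]]])

```text
t: 4.37
position: [0.4948, 0.089, 0.0885]
ee_rot: [-0.054, 1.57, 0.054]
force: [1.5, 1.3, -0.1]
gripper_width: 0.0007
```

```bash
python3 -c "
from mv import *
show()"
```

```text
t 4.3667 tcp [0.4948 0.089  0.0885] box [-0.0711  0.12    0.0885] F [ 1.5  1.3 -0.1] w 0.0006903629099408856
axes (cols) [[0.0, -0.069, 0.998], [-0.0, 0.998, 0.069], [-1.0, -0.0, 0.0]] jaw yaw deg 4.0
```

Emit:
step_arm(steps=[[[1,0,-0.001,0,0,0,0],[1,0,-0.001,0,0,0,0],[1,0,-0.001,0,0,0,0],[1,0,-0.001,0,0,0,0],[1,0,-0.001,0,0,0,0],[1,0,0,0,0,0,0],[1,0,0,0,0,0,0],[1,0,0,0,0,0,0],[1,0,0,0,0,0,0],[1,0,0,0,0,0,0]]])

```text
t: 5.2
position: [0.495, 0.0864, 0.0886]
ee_rot: [-0.053, 1.57, 0.057]
force: [0.9, 8.0, -1.1]
gripper_width: 0.0005
```

```bash
python3 -c "
from mv import *
show()"
```

```text
t 5.2 tcp [0.495  0.0864 0.0886] box [-0.0711  0.1174  0.0886] F [ 0.9  8.  -1.1] w 0.0004900657101822024
axes (cols) [[0.0, -0.07, 0.998], [0.002, 0.998, 0.07], [-1.0, 0.002, 0.0]] jaw yaw deg 4.0
```

The force has risen to 8 N with the TCP at y = 117 mm, where the shut cover should stop. I push once more for confirmation.

Emit:
step_arm(steps=[[[1,0,-0.001,0,0,0,0],[1,0,-0.001,0,0,0,0],[1,0,-0.001,0,0,0,0],[1,0,0,0,0,0,0],[1,0,0,0,0,0,0],[1,0,0,0,0,0,0],[1,0,0,0,0,0,0],[1,0,0,0,0,0,0],[1,0,0,0,0,0,0],[1,0,0,0,0,0,0]]])

```text
t: 6.03
position: [0.4949, 0.0863, 0.0886]
ee_rot: [-0.053, 1.57, 0.061]
force: [0.7, 14.7, -2.4]
gripper_width: 0.0009
```

Emit:
step_arm(steps=[[[1,0,0.02,0,0,0,0],[1,0,0.02,0,0,0,0],[1,0,0.02,0,0,0,0],[1,0,0.02,0,0,0,0],[1,-0.025,0.01,0,0,0,0],[1,-0.025,0.01,0,0,0,0],[1,-0.025,0.01,0,0,0,0],[1,-0.025,0.01,0,0,0,0],[1,0,0.01,0,0,0,0],[1,0,0.01,0,0,0,0]]])

```text
t: 6.87
position: [0.486, 0.2208, 0.1894]
ee_rot: [-0.053, 1.569, 0.054]
force: [-0.1, 0.5, 0.0]
gripper_width: 0.0006
```

Emit:
step_arm(steps=[[[1,0,0,0,0.0785,0,0],[1,0,0,0,0.0785,0,0],[1,0,0,0,0.0785,0,0],[1,0,0,0,0.0785,0,0],[1,0,0,0,0.0785,0,0],[1,0,0,0,0.0785,0,0],[1,0,0,0,0.0785,0,0],[1,0,0,0,0.0785,0,0],[1,0,0,0,0.0785,0,0],[1,0,0,0,0.0785,0,0]]])

```text
t: 7.7
position: [0.4845, 0.2198, 0.1867]
ee_rot: [0.561, 1.498, -0.567]
force: [0.5, 0.2, 0.4]
gripper_width: 0.0003
```

```bash
python3 - <<'E'
from mv import *
im=cv2.resize(viewer.camera("top")[110:240,160:330,::-1],None,fx=4.5,fy=4.5,interpolation=cv2.INTER_CUBIC)
for q in proj("top",[B(-.019,.107,.109),B(-.127,.107,.109),B(0,.115,.1),B(.019,.107+p[4],.109)]): cv2.circle(im,tuple(int(v) for v in (q-[160,110])*4.5),3,(255,0,0),-1)
cv2.imwrite("pics/o3.png",im)
show((.025,.185,.185),(.025,.185,.122))
E
```

```text
t 7.75 tcp [0.4845 0.2197 0.1867] box [-0.0722  0.2512  0.1867] F [ 1.2 -0.1 -0.1] w 0.0006957579714015654
axes (cols) [[-0.003, 0.662, 0.749], [-0.003, 0.749, -0.662], [-1.0, -0.004, -0.0]] jaw yaw deg -41.5
(0.025, 0.185, 0.185) world [0.5861 0.1605 0.185 ] tool delta [0.0016 0.0229 0.1153]
(0.025, 0.185, 0.122) world [0.5861 0.1605 0.122 ] tool delta [0.063  0.0003 0.    ]
```

View pics/o3.png

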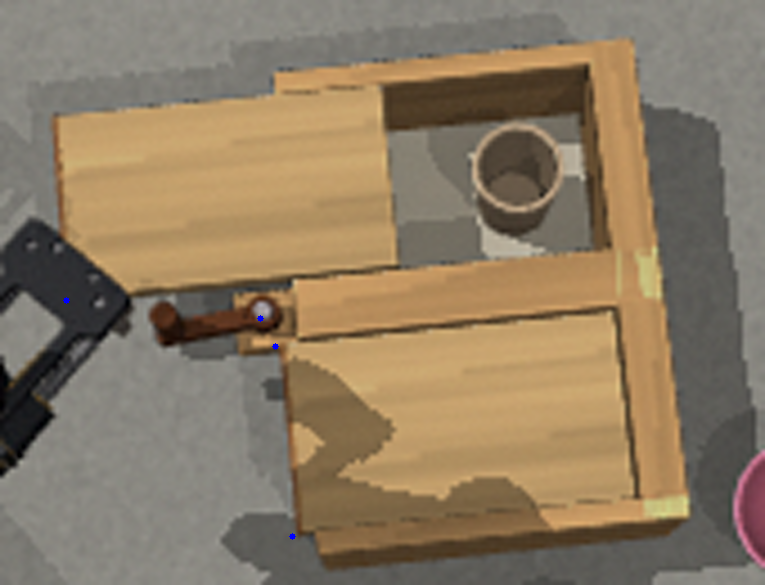

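The near cover is shut: its end face runs (283,341)-(298,533), about 3 mm further in than my frame predicted. I shift the frame by that amount and plan the arc for the peg.

```bash
cat >> mv.py <<'E'
q=np.array([ray("top",(160+u/4.5,110+v/4.5),.109) for u,v in((283,341),(298,533))])
e=np.mean([q[0]-B(-.019,.107,.109),q[1]-B(-.127,.107,.109)],0)
p=p.copy();p[:2]+=e[:2]
E
python3 - <<'E'
from mv import *
print("corr",e)
pg=ray("top",(160+160/4.5,110+312/4.5),.153);b=box(pg);print("peg box",b,"theta",np.arctan2(-b[0],b[1]-.115),"r",np.hypot(b[0],b[1]-.115))
pv=box(ray("top",(160+263/4.5,110+312/4.5),.112));print("pivot",pv)
k=.021/2**.5
for th in np.radians([6,20,35,50,65,80,90]):
    print(np.degrees(th).round(),(-.052*np.sin(th)+k).round(4),(.115+.052*np.cos(th)+k).round(4))
show((.035,.185,.185),(.035,.185,.122))
E
```

```text
corr [ 2.58248398e-03 -3.63938193e-03 -1.38777878e-17]
peg box [-0.00484277  0.16951688  0.153     ] theta 0.088598036548681 r 0.054731545261977786
pivot [-0.00143748  0.11617719  0.112     ]
6.0 0.0094 0.1816
20.0 -0.0029 0.1787
35.0 -0.015 0.1724
50.0 -0.025 0.1633
65.0 -0.0323 0.1518
80.0 -0.0364 0.1389
90.0 -0.0372 0.1298
t 7.75 tcp [0.4845 0.2197 0.1867] box [-0.0745  0.255   0.1867] F [ 1.2 -0.1 -0.1] w 0.0006957579714015654
axes (cols) [[-0.003, 0.662, 0.749], [-0.003, 0.749, -0.662], [-1.0, -0.004, -0.0]] jaw yaw deg -41.5
(0.035, 0.185, 0.185) world [0.5987 0.1576 0.185 ] tool delta [0.0015 0.029  0.1267]
(0.035, 0.185, 0.122) world [0.5987 0.1576 0.122 ] tool delta [0.063  0.0003 0.    ]
```

Emit:
step_arm(steps=[[[1,0,0.0056,0.0226,0,0,0],[1,0,0.0056,0.0226,0,0,0],[1,0,0.0056,0.0226,0,0,0],[1,0,0.0056,0.0226,0,0,0],[1,0,0.0056,0.0226,0,0,0],[1,0,0,0,0,0,0],[1,0.016,0,0,0,0,0],[1,0.016,0,0,0,0,0],[1,0.016,0,0,0,0,0],[1,0.016,0,0,0,0,0]]])

```text
t: 8.58
position: [0.5878, 0.1675, 0.1224]
ee_rot: [0.558, 1.5, -0.561]
force: [0.9, 0.3, 0.4]
gripper_width: 0.0003
```

```bash
python3 - <<'E'
from mv import *
k=.021/2**.5
a=lambda d:(-.052*np.sin(np.radians(d))+k,.115+.052*np.cos(np.radians(d))+k,.122)
show(*[a(d) for d in (6,18,30,42,54,66,78,90)])
E
```

```text
t 8.5833 tcp [0.5878 0.1675 0.1224] box [0.0248 0.1956 0.1224] F [0.9 0.3 0.4] w 0.0003025528243372216
axes (cols) [[-0.003, 0.655, 0.755], [-0.001, 0.755, -0.655], [-1.0, -0.003, -0.001]] jaw yaw deg -40.9
(np.float64(0.009413762314999517), np.float64(0.1815643809640677), 0.122) world [0.5734 0.1524 0.122 ] tool delta [ 0.0005 -0.0208 -0.001 ]
(np.float64(-0.0012196413025797673), np.float64(0.1793041812522655), 0.122) world [0.5629 0.1494 0.122 ] tool delta [ 0.     -0.0091 -0.0059]
(np.float64(-0.011150757595082498), np.float64(0.17488256340170832), 0.122) world [0.5533 0.1443 0.122 ] tool delta [ 0.     -0.0101 -0.0039]
(np.float64(-0.019945549125743128), np.float64(0.168492773329742), 0.122) world [0.545  0.1373 0.122 ] tool delta [ 0.     -0.0107 -0.0017]
(np.float64(-0.027219641302579766), np.float64(0.1604140755241261), 0.122) world [0.5383 0.1287 0.122 ] tool delta [ 0.     -0.0109  0.0006]
(np.float64(-0.03265512139249775), np.float64(0.1509995478448591), 0.122) world [0.5335 0.1189 0.122 ] tool delta [ 0.     -0.0105  0.0028]
(np.float64(-0.03601443283324039), np.float64(0.140660650327441), 0.122) world [0.5309 0.1084 0.122 ] tool delta [ 0.     -0.0097  0.0049]
(np.float64(-0.037150757595082504), np.float64(0.1298492424049175), 0.122) world [0.5305 0.0975 0.122 ] tool delta [ 0.     -0.0085  0.0068]
```

Emit:
step_arm(steps=[[[1,0,-0.0104,-0.0005,0,0,0],[1,0,-0.0104,-0.0005,0,0,0],[1,0,-0.0045,-0.003,0,0,0],[1,0,-0.0045,-0.003,0,0,0],[1,0,-0.005,-0.002,0,0,0],[1,0,-0.005,-0.002,0,0,0],[1,0,-0.0053,-0.0009,0,0,0],[1,0,-0.0053,-0.0009,0,0,0],[1,0,0,0,0,0,0],[1,0,0,0,0,0,0]]])

```text
t: 9.42
position: [0.5463, 0.1371, 0.1247]
ee_rot: [0.56, 1.497, -0.561]
force: [-0.4, -0.3, 1.0]
gripper_width: 0.0008
```

```bash
python3 - <<'E'
from mv import *
k=.021/2**.5
a=lambda d:(-.052*np.sin(np.radians(d))+k,.115+.052*np.cos(np.radians(d))+k,.122)
show(*[a(d) for d in (42,54,66,78,90)])
save("side","s4.png",5,(200,130,350,240))
E
```

```text
t 9.4167 tcp [0.5463 0.1371 0.1247] box [-0.0186  0.1683  0.1247] F [-0.4 -0.3  1. ] w 0.0007845184500571891
axes (cols) [[-0.0, 0.657, 0.754], [-0.001, 0.754, -0.657], [-1.0, -0.001, 0.0]] jaw yaw deg -41.1
(np.float64(-0.019945549125743128), np.float64(0.168492773329742), 0.122) world [0.545  0.1373 0.122 ] tool delta [ 0.0027 -0.0008 -0.0011]
(np.float64(-0.027219641302579766), np.float64(0.1604140755241261), 0.122) world [0.5383 0.1287 0.122 ] tool delta [ 0.     -0.0109  0.0006]
(np.float64(-0.03265512139249775), np.float64(0.1509995478448591), 0.122) world [0.5335 0.1189 0.122 ] tool delta [ 0.     -0.0105  0.0028]
(np.float64(-0.03601443283324039), np.float64(0.140660650327441), 0.122) world [0.5309 0.1084 0.122 ] tool delta [ 0.     -0.0097  0.0049]
(np.float64(-0.037150757595082504), np.float64(0.1298492424049175), 0.122) world [0.5305 0.0975 0.122 ] tool delta [ 0.     -0.0084  0.0068]
```

View pics/s4.png

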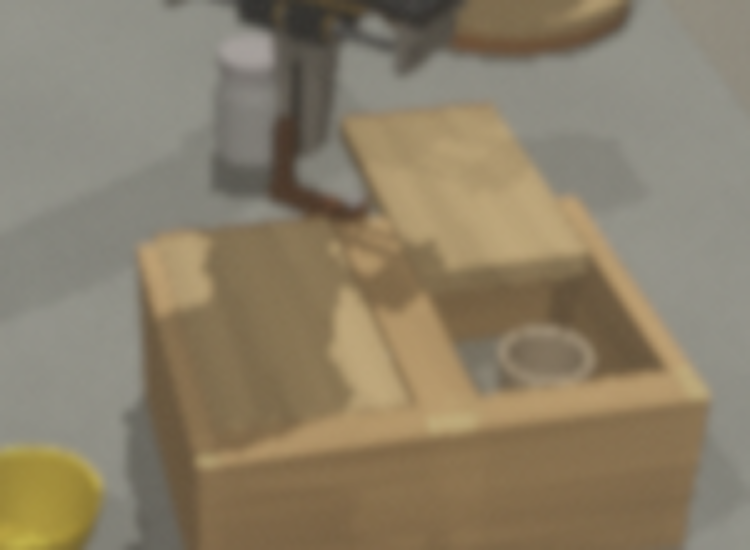

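The catch has turned roughly half-way. The peg, at crop (285,155), lies against the fingers' near side, and the far cover is untouched. I carry on along the arc.

Emit:
step_arm(steps=[[[1,0.001,-0.0058,0,0,0,0],[1,0.001,-0.0058,0,0,0,0],[1,0,-0.0053,0.0014,0,0,0],[1,0,-0.0053,0.0014,0,0,0],[1,0,-0.0048,0.0025,0,0,0],[1,0,-0.0048,0.0025,0,0,0],[1,0,-0.0042,0.0034,0,0,0],[1,0,-0.0042,0.0034,0,0,0],[1,0,0,0,0,0,0],[1,0,0,0,0,0,0]]])

```text
t: 10.3
position: [0.5315, 0.0988, 0.1228]
ee_rot: [0.561, 1.497, -0.559]
force: [0.2, 3.9, -0.6]
gripper_width: 0.0005
```

```bash
python3 - <<'E'
from mv import *
k=.021/2**.5
show((-.052+k,.115+k,.122))
save("side","s5.png",5,(200,130,350,240))
E
```

```text
t 10.3 tcp [0.5315 0.0988 0.1228] box [-0.0361  0.1311  0.1228] F [ 0.2  3.9 -0.6] w 0.0005055191577391311
axes (cols) [[0.001, 0.656, 0.754], [0.001, 0.754, -0.656], [-1.0, 0.002, -0.0]] jaw yaw deg -41.0
(-0.037150757595082504, 0.1298492424049175, 0.122) world [0.5305 0.0975 0.122 ] tool delta [ 0.0008 -0.0016  0.0001]
```

View pics/s5.png

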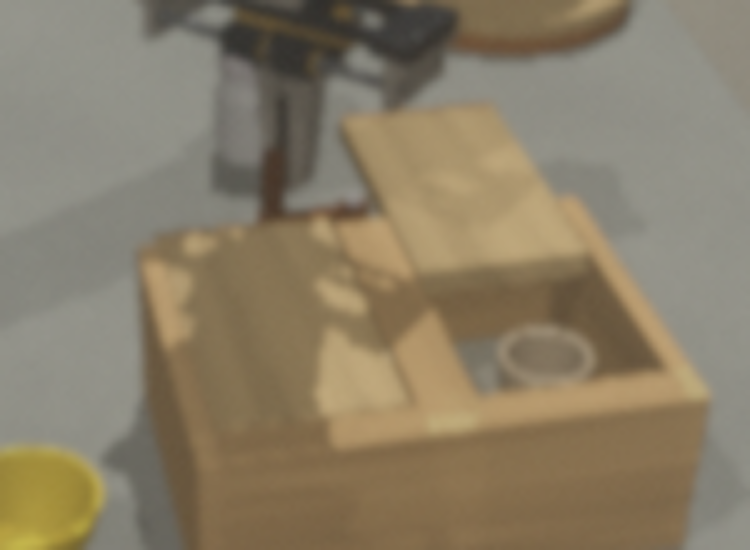

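The catch is almost square, with the peg at crop (270,185). I push on along the box's -y towards the stop.

Emit:
step_arm(steps=[[[1,0,-0.0007,0.0007,0,0,0],[1,0,-0.0007,0.0007,0,0,0],[1,0,-0.0007,0.0007,0,0,0],[1,0,-0.0007,0.0007,0,0,0],[1,0,-0.0007,0.0007,0,0,0],[1,0,-0.0007,0.0007,0,0,0],[1,0,0,0,0,0,0],[1,0,0,0,0,0,0],[1,0,0,0,0,0,0],[1,0,0,0,0,0,0]]])

```text
t: 11.18
position: [0.5318, 0.0981, 0.1229]
ee_rot: [0.563, 1.5, -0.552]
force: [1.1, 15.3, -1.9]
gripper_width: 0.0003
```

```bash
python3 -c "
from mv import *
show()"
```

```text
t 11.1833 tcp [0.5318 0.0981 0.1229] box [-0.0359  0.1303  0.1229] F [ 1.1 15.3 -1.9] w 0.00032602747705799337
axes (cols) [[0.001, 0.654, 0.757], [0.007, 0.757, -0.654], [-1.0, 0.006, -0.004]] jaw yaw deg -40.8
```

At 15 N with less than 1 mm of travel, the catch is on its stop. I back off diagonally, lift, move away and check.

Emit:
step_arm(steps=[[[1,0,0.01,0,0,0,0],[1,0,0.015,0,0,0,0],[1,0,0.015,0,0,0,0],[1,-0.025,0,0,0,0,0],[1,-0.025,0,0,0,0,0],[1,-0.025,0,0,0,0,0],[1,-0.025,0,0,0,0,0],[1,0,0.025,-0.025,0,0,0],[1,0,0.025,-0.025,0,0,0],[1,0,0.025,-0.025,0,0,0]]])

```text
t: 12.02
position: [0.5511, 0.2274, 0.2234]
ee_rot: [0.562, 1.495, -0.563]
force: [0.9, 1.0, -0.5]
gripper_width: 0.0005
```

Emit:
step_arm(steps=[[[1,0,0.02,-0.025,0,0,0],[1,0,0.02,-0.025,0,0,0],[1,0,0.02,-0.025,0,0,0],[1,0,0,0,0,0,0],[1,0,0,0,0,0,0],[1,0,0,0,0,0,0],[1,0,0,0,0,0,0],[1,0,0,0,0,0,0],[1,0,0,0,0,0,0],[1,0,0,0,0,0,0]]])

```text
t: 12.85
position: [0.5337, 0.3217, 0.2228]
ee_rot: [0.561, 1.497, -0.561]
force: [0.2, 0.6, 0.2]
gripper_width: 0.0002
```

```bash
python3 - <<'E'
from mv import *
im=cv2.resize(viewer.camera("top")[110:240,160:330,::-1],None,fx=4.5,fy=4.5,interpolation=cv2.INTER_CUBIC)
for q in proj("top",[B(-.052,.115,.153),B(0,.115,.112)]): cv2.circle(im,tuple(int(v) for v in (q-[160,110])*4.5),2,(255,0,0),-1)
cv2.imwrite("pics/o6.png",im);show()
E
```

```text
t 12.9 tcp [0.5336 0.3221 0.2228] box [-0.0185  0.3536  0.2228] F [ 0.4 -0.5 -0.4] w 0.0003460249565613179
axes (cols) [[0.0, 0.657, 0.754], [0.0, 0.754, -0.657], [-1.0, 0.0, 0.0]] jaw yaw deg -41.1
```

View pics/o6.png

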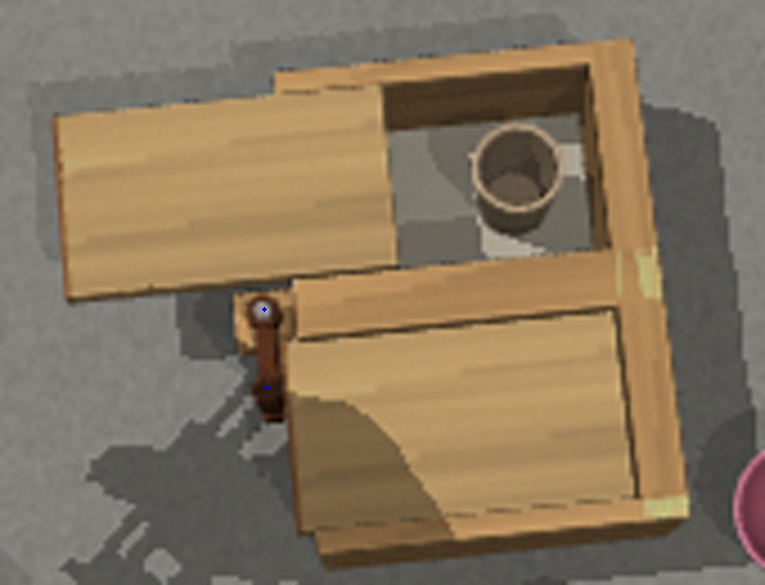

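The catch lies square across the near cover's end: the predicted peg top at (267,387) and pivot at (264,310) fall on the real ones. The near cover is shut, and the far cover and cup are where they were. The arm is clear, so I hand in.

```bash
python3 -c "
from h import *
print(workorder.finish_job())"
```

```text
the job is handed in; nothing more can be done
None
```

The bowl was in the near bay. I pushed the near cover shut with closed fingertips, then pushed the peg round in an arc with one face of the fingers until the catch lay square across the cover's end. I handed in at about 13 s of the 50 s allowed.

- **Near cover:** it stopped firmly, the push rising from 8 N to 15 N with almost no travel, and the last picture shows it shut.
- **Catch:** it held at 15 N with less than 1 mm of travel. In the last picture the peg and pivot lie on the predicted square positions.
- **Other things:** the far cover and cup look unmoved in the last picture, and nothing came near the pots. I did not look at the vase, tool and jar again after the pushes, but nothing went near the vase or tool and the arm stayed above the jar.
- **Disagreement:** my first fit of the box was about 4 mm off, mostly along y. I corrected it from the shut cover before turning the catch. After that the peg's radius measured 55 mm, against 52 mm given.

The hand-in returned no verdict.

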